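# Set the bell-key stop screw to the setting bar

### The arm

A 6-joint arm with a two-finger parallel gripper is mounted at the origin on the work surface. World frame = base frame: x ahead of the robot, y to its left, z up, the work surface at z = 0. Lengths are in mm, angles in rad, forces in N, time in s.
With the tool pointing down it reaches from about 325 to 875 mm from the base axis. Payload 4.4 kg.
Tool frame: the origin (TCP) lies on the centre line of the jaws, within the pads' length; the fingertips stand ahead of it and the grasp point (between the pads) lies 6 mm ahead of it (ctrl.tcp_to_tips is the z of the fingertips in the tool frame, in mm); z points along the fingers, y is the line along which they close (so a half turn about z gives the same grasp; the last joint's range is limited). The gripper opens to 85 mm and grips with 20 to 120 N. Pads are 22 mm wide; open, the fingers measure 114 mm over their backs; the gripper's body (76 mm by 85 mm) begins 54 mm behind the grasp point. The pads swing forward as they close: fully open they stand 13 mm farther back than shut.
Start: joints at [-1.484, 0.207, 1.542, -0, 1.393, -0.15], TCP at [134.878, -558.959, 256.282] pointing down, gripper open.
Joint ranges: [-2.73, 2.73], [-0.86, 2.22], [0.23, 2.46], [-1.11, 4.25], [0.08, 2.63], [-2.82, 2.82]. Speed limits (rad/s): [2.79, 2.79, 3.14, 3.14, 3.14, 3.14].

### API

Orientations are given as a 3x3 rotation matrix whose columns are the frame's x, y, z axes.
In Python, from plant import ctrl, sensors, optics gives the robot as it stands. Calls block until the motion is done:
- ctrl.move_ptp(position, orientation): joint-space move of the TCP to a pose.
- ctrl.move_l(position, rot=None, vel=150, threshold=None): straight line of the TCP; rot=None keeps the orientation; vel is the mean speed in mm/s. With threshold (N) it stops when the force on the tool has changed by that much, and returns True; else False.
- ctrl.set_joints(angles): joint-space move.
- ctrl.gripper_to(opening, force=None): finger opening in mm; force is the grip in N (None keeps the last); returns when the fingers have stopped.
- ctrl.hold(seconds).
- ctrl.solve_ik(position, orientation): joint angles nearest the present ones, or None.
- sensors.read_state(): the state.
- optics.grab_frame(name): name is "scene" or "top" or "wrist"; returns (picture, depth): 480x640x3 uint8, red, green, blue; 480x640 float32, mm along the optical axis (not along the pixel's ray), 0 where there is no reading.
- optics.camera_params(name): a dict with "mtx" (3x3 intrinsics, pixels), "R" (3x3) and "t" (3): a world point X has camera coordinates R X + t; the wrist camera has in their place "T_tool_cam" (4x4, takes a point from camera to tool coordinates, whose origin is the TCP and whose axes are the flange's). Camera axes: x right, y down, z forward; pixel columns grow to the right and rows downward; lengths in mm; the calibration is good to about 2 mm. A picture is of the moment at which its call begins: read the wrist's pose just before it. camera_params takes no time and is no camera call.
A pose or a line that the arm cannot do raises ctrl.MotionError and nothing moves.
- ctrl.finish_job(): hands the job in, once; it reports no verdict.
The state is a dict: "t": time; "q": joint angles; "qvel": joint speeds; "tau": joint torques, N m; "eef_pos": TCP position; "eef_rot": TCP orientation; "force": force on the tool from outside, world axes, zero at the start; "wrist_torque": the same for the moment, N m; "grip_width": finger opening in mm.
Only numpy, scipy, OpenCV 4.12 (cv2) and the standard library are available. Lean on these libraries where they do the work, as an engineer would, in place of code of your own. Each camera call takes 0.05 s, during which the arm holds its last target. There are 200 camera calls.

### The job

Set how far the bell key in the jig can open. Take the square-tipped driver from its rack, stand it in the square recess of the stop screw and turn the screw down (clockwise), letting go part-way with the driver standing in the screw to take a fresh grip, until the screw's foot bears lightly on the black plastic setting bar that lies on the key's cup, so that the bar drags but is not jammed. Then, with the driver left standing in the screw, draw the bar out from under the foot and lay it flat on the bench clear of the jig without letting it drop; leave the loose parts and tools around it where they are.

Things in the scene. Friction and masses are not known exactly. Their poses are not given: they have to be found in the camera images.
- jig: Bell-key jig bolted to the bench; origin on the bench top under the stop screw's axis, z up. Dark steel base x -68 to +84, y -52 to +52, 12 mm thick. Grey C-frame, 32 mm wide in y: column at x -62 to -40 mm, overarm 81 to 99 mm up, ending at x +18 mm with the stop screw through it. Both y sides are open.
- cup_top (a point): Middle of the flat top of the closed, tarnished brass bell key's cup (60 mm across), on the screw's axis, 46 mm above the bench; axes as the jig's (a fixed point: the cup's place with nothing pressing on it). Pressed, the cup gives on its soft pad, 5 N per mm. The key's arm, hinge and posts lie at jig x +30 to +72 mm, y within 42 mm, no higher than the cup.
- stop_screw (a joint): Turn of the stop screw, rad: grows clockwise seen from above, which lowers it 12 mm a turn (1.91 mm per rad). At 0 the foot is 20.5 mm above the cup, so it meets the 14 mm bar at about 3.4; each 0.1 rad further presses about 1 N more. Starts at 0 to 1.1, end stops at -0.3 and 4.6. Needs about 0.05 N m and stays where it is left.
- screw_foot (a point): Middle of the lower face of the screw's round foot (16 mm across). Turns and sinks with the screw.
- screw_mouth (a point): Middle of the mouth of the square recess in the top of the screw's round steel head (28 mm across, 23 mm high). Recess 12.2 mm square, 18 mm deep, sides along this point's x and y (alike every quarter turn), z up. 130.5 mm above the bench at 0 rad; turns and sinks with the screw.
- screw_floor (a point): Middle of the floor of that recess, 18 mm below its mouth.
- bar_center (a point): Centre of the setting bar, plain black acetal plastic, 22 (x) x 130 (y) x 14 (z) mm, 0.045 to 0.07 kg. At the start it lies flat on the key's cup under the foot, underside 46 mm above the bench, about 80 mm of it sticking out in the air on the jig's +y side and 50 mm on the -y side, within 0.1 rad of the jig's y axis.
- rack: Wooden driver rack, fixed, 110 (x) x 50 (y) x 52 mm high, three upright 20 mm holes 32 mm apart along x; the driver hangs in the middle one, the others are empty. Origin in the middle of its underside.
- driver_grip (a point): Middle of the driver's round wooden handle (30 mm across, 58 mm long), on its axis, 83 mm above the tip; z points to the handle's top, x and y along the sides of the square tip. At the start the driver hangs upright in the rack, the brass collar under the handle (25 mm across, 6 mm high) on the rack's top. 0.13 to 0.21 kg.
- driver_tip (a point): The driver's lowest point, on its axis. From here up: a 4 mm tapered nose, a 14 mm long square 11 mm wide, a round 10.4 mm shank up to 48 mm, then collar and handle (top at 112 mm). Let go in the recess it stands by itself, leaning up to about 5 degrees.
- roller_a (a point): Small nickel-plated key roller standing on end, 13 mm across, 26 mm high; point at its middle. Leave it alone.
- roller_b (a point): The second roller, the same.
- pusher: Rubber-tipped steel pusher, 157 mm long, lying on the bench; origin about half-way along its underside. Leave it alone.
- mug: Chipped white enamel mug of spring hooks, 83 mm across, hooks up to 175 mm high; origin in the middle of its underside. Leave it alone.
- spare_key: Spare tarnished brass key, 116 mm long, lying on the bench; origin under its 48 mm cup. Leave it alone.
- pad_tin: Closed round steel pad tin, 68 mm across, 45 mm high; origin in the middle of its underside. Leave it alone.
- mallet: Small wooden mallet lying on the bench, 205 mm long; origin under its head. Leave it alone.

How it is judged (in metres and radians):
On the way, in this order (a step that is already met when the one before it is completed fails the run):
1. The driver stands by itself in the screw's recess, let go part-way down: screw between 1.2 and 3.35 rad, the bar still on the cup (distance between driver_tip and screw_floor below 0.006 m and angle between driver_grip's own z axis and vertical below 0.2 rad and contact force between the fingers and driver below 0.1 N and value of joint stop_screw between 1.2 and 3.35 rad and horizontal distance between bar_center and cup_top below 0.05 m and height (world z) of bar_center above 0.045 m), for 0.1 s.
2. The screw's foot bears on the bar on the cup, with 0.3 N or more (horizontal distance between bar_center and cup_top below 0.05 m and height (world z) of bar_center above 0.045 m and contact force between stop_screw and bar above 0.3 N), for 0.2 s.
At the end, for the whole second after the job is handed in: Foot 11.8 to 14.5 mm above the key cup at rest (bar: 14 mm); driver let go, standing in the recess, tip within 6 mm of its floor, within 0.2 rad of upright; bar at rest, let go, flat on the bench, not touching the jig, its centre over 60 mm from the screw axis (z of screw_foot in the frame of cup_top between 0.0118 and 0.0145 m and distance between driver_tip and screw_floor below 0.006 m and angle between driver_grip's own z axis and vertical below 0.2 rad and contact force between the fingers and driver below 0.1 N and contact force between the fingers and bar below 0.1 N and height (world z) of bar_center below 0.011 m and angle between bar_center's own z axis and vertical below 0.1 rad and horizontal distance between bar_center and cup_top above 0.06 m and contact force between bar and jig below 0.05 N and linear speed of each of bar, driver below 0.02 m/s).
It fails at once if The screw is jammed on the bar: more than 10 N between them (contact force between stop_screw and bar above 10 N).
It fails at once if The bar is dropped or thrown: it moves faster than 0.7 m/s (linear speed of bar above 0.7 m/s).
It fails at once if A bystander (roller, pusher, mug, spare key, pad tin or mallet) is moved more than 30 mm (distance of any of pusher, mug, spare_key, pad_tin, mallet, roller_a, roller_b from where it was at the start of the episode above 0.03 m).
It also fails if it takes over 64 s, if anything falls off the work surface, if the arm or the gripper's body presses on something with over 40 N, if the wrist force passes 120 N, or if a joint passes its speed limit or range.

## Working session

There is one attempt and no reset: what is moved stays moved. The work goes in short steps, each a Python script; the robot and the scene stay as the last script left them, time stands still between calls to the robot, and variables do not carry over. Pictures are saved under pics/ and viewed, on a budget of 10 in all, crops included, one or two more only if the job needs it, and the job is handed in when it is done.

```bash
ls; mkdir -p pics
cat > h.py <<'E'
import numpy as np, cv2
from plant import ctrl, sensors, optics
def save(n,f): cv2.imwrite(f'pics/{f}.png',cv2.cvtColor(n,cv2.COLOR_RGB2BGR))
def world(name,u,v,d,st=None):
    p=optics.camera_params(name); K=np.array(p['mtx'])
    c=np.linalg.inv(K)@np.array([u,v,1.])*d
    if name=='wrist':
        st=st or sensors.read_state(); T=np.array(p['T_tool_cam'])
        return np.array(st['eef_rot'])@(T[:3,:3]@c+T[:3,3])+np.array(st['eef_pos'])
    return np.array(p['R']).T@(c-np.array(p['t']).ravel())
def cloud(name,d,st=None):
    p=optics.camera_params(name); K=np.array(p['mtx'])
    v,u=np.mgrid[:480,:640]; c=np.stack([(u-K[0,2])/K[0,0]*d,(v-K[1,2])/K[1,1]*d,d],-1)
    if name=='wrist':
        T=np.array(p['T_tool_cam']); return (c@T[:3,:3].T+T[:3,3])@np.array(st['eef_rot']).T+np.array(st['eef_pos'])
    return (c-np.array(p['t']).ravel())@np.array(p['R'])
def down(a): # tool z down, tool y (closing) along world angle a
    y=np.array([np.cos(a),np.sin(a),0]); z=np.array([0,0,-1.]); return np.stack([np.cross(y,z),y,z],1)
E
python3 - <<'E'
from h import *
for n in('scene','top'):
    i,d=optics.grab_frame(n); save(i,n); np.save(n+'.npy',d)
    p=optics.camera_params(n); print(n,np.round(p['mtx'],1).tolist(),np.round(p['R'],3).tolist(),np.round(p['t'],1).tolist())
print(optics.camera_params('wrist'),ctrl.tcp_to_tips); print(sensors.read_state())
E
```

```text
pics
scene [[500.7, 0.0, 315.5], [0.0, 500.7, 237.4], [0.0, 0.0, 1.0]] [[-0.477, 0.879, -0.02], [0.534, 0.271, -0.801], [-0.698, -0.393, -0.599]] [287.3, -253.5, 1463.7]
top [[596.8, 0.0, 323.6], [0.0, 596.8, 233.3], [0.0, 0.0, 1.0]] [[-0.029, -1.0, -0.003], [-0.98, 0.029, -0.199], [0.199, -0.003, -0.98]] [42.3, 598.6, 1336.4]
{'mtx': array([[382.18213025,   0.        , 323.59494515],
       [  0.        , 382.18213025, 237.61469334],
       [  0.        ,   0.        ,   1.        ]]), 'T_tool_cam': array([[ 4.69631620e-04, -9.56934987e-01, -2.90301928e-01,
         7.42655163e+01],
       [ 9.99999883e-01,  4.16644638e-04,  2.44330906e-04,
         6.24742672e-01],
       [-1.12856050e-04, -2.90302009e-01,  9.56935071e-01,
        -1.18778935e+02],
       [ 0.00000000e+00,  0.00000000e+00,  0.00000000e+00,
         1.00000000e+00]])} 25.0
{'t': 0.1, 'q': array([-1.48451570e+00,  2.07373893e-01,  1.54279480e+00,  1.27643465e-05,
        1.39349484e+00, -1.50502526e-01]), 'qvel': array([-0.0013381 , -0.00086416, -0.00225456,  0.00032037, -0.00146747,
       -0.00046478]), 'tau': array([-8.91183645e-04, -3.84096944e+01, -2.92549038e+01, -2.90406369e-04,
        4.86209057e-03, -1.19647362e-05]), 'eef_pos': array([ 134.81869661, -558.33255857,  255.22733549]), 'eef_rot': array([[ 9.72098160e-01,  2.34574381e-01, -1.65937496e-04],
       [ 2.34574218e-01, -9.72096022e-01,  2.06425691e-03],
       [ 3.22914608e-04, -2.04558500e-03, -9.99997856e-01]]), 'force': array([-0.27437542, -0.30918186,  0.35881607]), 'wrist_torque': array([ 0.02589404,  0.02628944, -0.00881418]), 'grip_width': 85.25349466225151}
```

View pics/top.png

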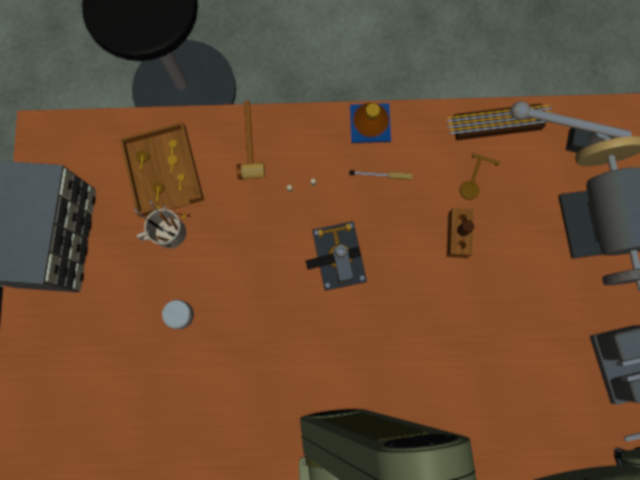

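View pics/scene.png

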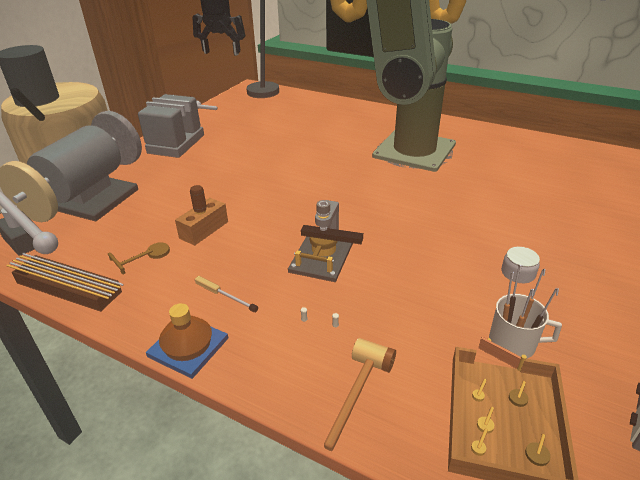

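The top view shows the screw head at about (340,250), the bar from (307,265) to (360,253) with its long end to the left (+y), and the rack at (460,232). The mallet, rollers and pusher all lie beyond the jig. The scene view agrees. Next I'll compute rough poses and take close-up wrist views.

Run:
```python
from h import *
d=np.load('top.npy'); P=cloud('top',d)
def rep(n,u0,u1,v0,v1,z0,z1):
    Q=P[v0:v1,u0:u1].reshape(-1,3); Q=Q[(Q[:,2]>z0)&(Q[:,2]<z1)]
    r=cv2.minAreaRect(Q[:,:2].astype(np.float32)); print(n,len(Q),np.round(Q.mean(0),1),np.round(r[0],1),np.round(r[1],1),round(r[2],1))
rep('base',305,375,215,300,6,17)
rep('head',325,355,235,280,112,140)
rep('arm',325,365,235,290,90,106)
rep('bar',295,375,235,280,52,68)
rep('rack',440,480,200,265,44,58)
rep('handle',440,480,200,265,95,140)
rep('bench',380,420,250,300,-20,20)
rep('tin',155,200,290,340,30,60)
```

```text
base 1563 [553.6  -9.9  12.1] [552.4 -12.2] [167.7 205.4] 88.2
head 118 [545.2 -11.1 127.6] [545.6 -11.2] [24.5 26.1] 87.8
arm 359 [513.  -16.9  99.2] [523.1 -15.1] [76.4 33.3] 10.0
bar 406 [539.2  12.6  61.2] [ 5.295e+02 -2.000e-01] [ 74.7 130.1] 25.3
rack 680 [ 594.1 -296.4   52.9] [ 596.6 -299.9] [ 52.7 111.9] 84.9
handle 157 [ 595.1 -297.2  113.4] [ 596.3 -298.6] [28.  28.4] 80.7
bench 1991 [ 505.2 -155.     1.7] [ 505.7 -155.1] [ 95.2 121.9] 86.9
tin 676 [422.8 369.1  44.6] [423.8 370.6] [64.9 65.1] 0.2
```

Run:
```python
from h import *
R=down(np.pi/2); print(R)
for a in np.arange(-np.pi,np.pi,np.pi/6):
    q=ctrl.solve_ik([545.5,-11,190],down(a)); q2=ctrl.solve_ik([596,-298.5,93],down(a)); print(round(a,2),None if q is None else np.round(q,2), None if q2 is None else round(q2[5],2))
# tool x toward robot (+/-x)?  look at the head
R=down(np.pi/2) # tool x = y cross z
hd=np.array([545.5,-11,0]); pos=hd-R[:,0]*19; pos[2]=195
ctrl.move_ptp(pos,R); st=sensors.read_state(); i,d=optics.grab_frame('wrist')
np.save('w1.npy',d); P=cloud('wrist',d,st)
Q=P.reshape(-1,3); m=(np.hypot(*(Q[:,:2]-hd[:2]).T)<25)&(Q[:,2]>118)&(Q[:,2]<140); Q=Q[m]
print(st['eef_pos'],st['t'],cv2.minEnclosingCircle(Q[:,:2].astype(np.float32)),np.percentile(Q[:,2],[5,50,95]))
save(i,'w1'); vv,uu=np.where(m.reshape(480,640)); c=int(vv.mean()),int(uu.mean()); print(c)
y0,x0=max(c[0]-50,0),max(c[1]-65,0); print(x0,y0); save(cv2.resize(i[y0:y0+100,x0:x0+130],None,fx=6,fy=6,interpolation=cv2.INTER_CUBIC),'w1c')
```

```text
[[-1.000000e+00  6.123234e-17  0.000000e+00]
 [ 6.123234e-17  1.000000e+00  0.000000e+00]
 [ 0.000000e+00  0.000000e+00 -1.000000e+00]]
-3.14 None 2.55
-2.62 [-0.18  0.21  1.68 -0.    1.25  2.44] 2.02
-2.09 [-0.18  0.21  1.68 -0.    1.25  1.92] 1.5
-1.57 [-0.18  0.21  1.68 -0.    1.25  1.39] 0.98
-1.05 [-0.18  0.21  1.68 -0.    1.25  0.87] 0.45
-0.52 [-0.18  0.21  1.68 -0.    1.25  0.34] -0.07
-0.0 [-0.18  0.21  1.68 -0.    1.25 -0.18] -0.59
0.52 [-0.18  0.21  1.68 -0.    1.25 -0.7 ] -1.12
1.05 [-0.18  0.21  1.68 -0.    1.25 -1.23] -1.64
1.57 [-0.18  0.21  1.68 -0.    1.25 -1.75] -2.16
2.09 [-0.18  0.21  1.68 -0.    1.25 -2.27] -2.69
2.62 [-0.18  0.21  1.68 -0.    1.25 -2.8 ] None
[564.62475864 -11.83577856 195.15212859] 2.5833 ((546.22607421875, -12.252074241638184), 13.96442985534668) [121.06629139 129.47159361 130.66879539]
(233, 323)
258 183
```

View pics/w1c.png

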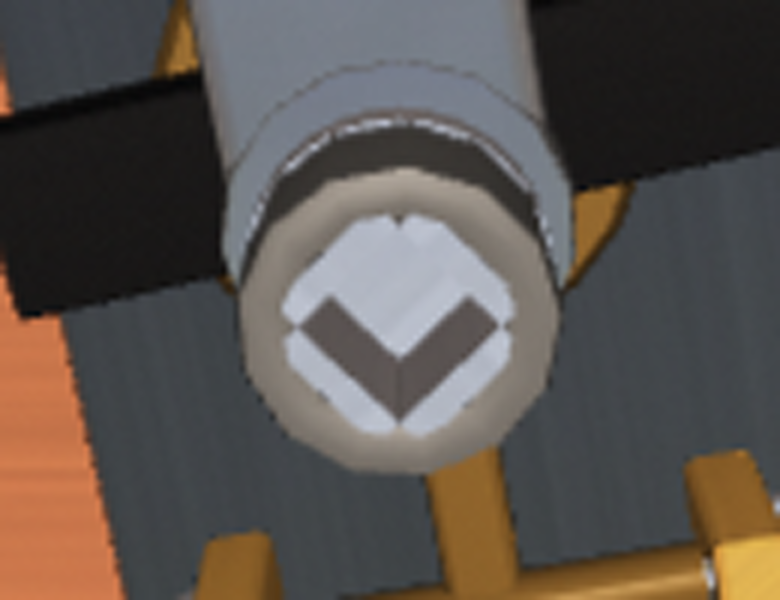

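View pics/w1.png

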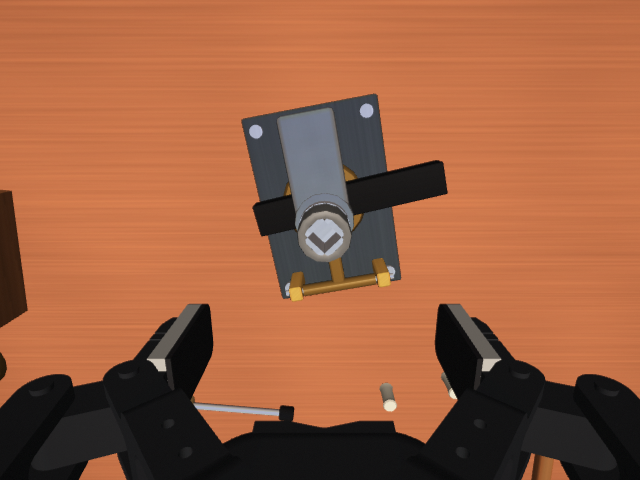

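Crop w1c shows the recess corners at left (285,325), right (513,325), top (400,218) and bottom (400,432), so its sides lie at 45° to world. The base front edge, (283,298) to (400,280) in w1, gives a jig yaw of about 9°. That puts the screw at about 0.95 rad. Next I'll fetch the driver and look at its tip.

Run:
```python
from h import *
st=sensors.read_state()
i,d=optics.grab_frame('wrist'); P=cloud('wrist',d,st)
# recess centre: ray at pixel hitting z=129
p=optics.camera_params('wrist');u,v=258+399/6-.4,183+325/6-.4
a=world('wrist',u,v,100,st);b=world('wrist',u,v,300,st);print('recess',a+(b-a)*(129-a[2])/(b[2]-a[2]))
ok=(P[...,2]>8)&(P[...,2]<16); ok[:, :200]=0;ok[:,440:]=0;ok[310:]=0
r=cv2.minAreaRect(P[ok][:,:2].astype(np.float32));print('base',r, 'centre expected jig (8,0)')
R=down(np.pi/2)
ctrl.move_ptp([595.7,-298.3,200],R)
ctrl.move_l([595.7,-298.3,95],vel=150)
ctrl.gripper_to(20,force=70); print(sensors.read_state()['grip_width'],sensors.read_state()['eef_pos'],sensors.read_state()['force'])
ctrl.move_l([595.7,-298.3,260],vel=150); ctrl.hold(.2)
st=sensors.read_state(); i,d=optics.grab_frame('wrist'); print(st['t'],st['force'],st['grip_width'])
K=np.array(p['mtx']);T=np.array(p['T_tool_cam']);c=T[:3,:3].T@(np.array([0,0,89])-T[:3,3]); uv=(K@c/c[2])[:2]; print(uv)
x,y=int(uv[0])-52,int(uv[1])-50; print(x,y); save(i,'w2'); save(cv2.resize(i[y:y+80,x:x+104],None,fx=7,fy=7,interpolation=cv2.INTER_CUBIC),'w2c')
```

```text
recess [546.69505572 -12.17123286 129.        ]
base ((554.1211547851562, -10.874908447265625), (151.47813415527344, 104.27542114257812), 10.191359519958496) centre expected jig (8,0)
28.787649325822855 [ 596.05074855 -298.71003612   95.89188673] [-1.20215935 -0.70795193  3.999917  ]
6.6583 [ 0.24538891  0.86333434 -2.74762344] 28.62413410931287
[324.52091819 255.1192608 ]
272 205
```

View pics/w2c.png

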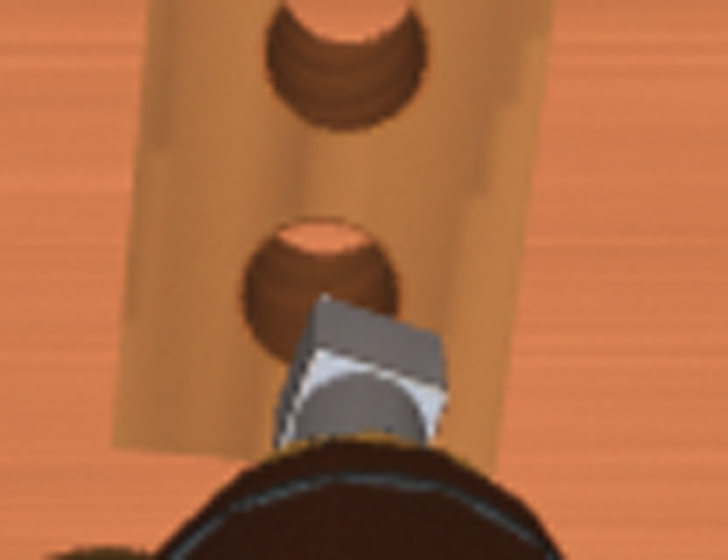

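Crop w2c shows the driver tip's square shoulder, with far edge corners at about (318,350) and (446,392) and a left edge running to about (283,440). I'll project these onto the shoulder plane to get the square's angle.

Run:
```python
from h import *
p=optics.camera_params('wrist');K=np.array(p['mtx']);T=np.array(p['T_tool_cam'])
def tp(c,z,x0=272,y0=205):
    u,v=x0+c[0]/7-.43,y0+c[1]/7-.43
    r=T[:3,:3]@np.linalg.inv(K)@[u,v,1]; return T[:3,3]+r*(z-T[2,3])/r[2]
for z in(68,71,74):
    A,B,C,D=[tp(c,z) for c in((318,350),(446,392),(283,440),(430,440))]
    f=lambda v:np.round(np.degrees(np.arctan2(v[1],v[0])),1)
    print(z,np.round(A,1),np.round(B,1),np.linalg.norm(B-A).round(2),f(B-A),f(C-A),f(D-B))
```

```text
68 [ 7.7 -3.9 68. ] [ 4.4  5.5 68. ] 10.05 109.2 -159.6 -163.1
71 [ 6.7 -4.  71. ] [ 3.3  5.6 71. ] 10.22 109.2 -159.6 -163.1
74 [ 5.6 -4.1 74. ] [ 2.2  5.7 74. ] 10.38 109.2 -159.6 -163.1
```

```bash
cat >> h.py <<'E'
C=np.array([546.6,-12.2]); OFF=np.array([-.2,-1.,0])
def at(a,z): # TCP pose putting the driver axis on the screw axis
    R=down(a); p=-R@OFF; return [C[0]+p[0],C[1]+p[1],z],R
def S(m):
    s=sensors.read_state(); print(m,round(s['t'],2),np.round(s['eef_pos'],1),'F',np.round(s['force'],1),'M',np.round(s['wrist_torque'],3),'w',round(s['grip_width'],1),'q6',round(s['q'][5],3)); return s
E
python3 - <<'E'
from h import *
a=np.radians(64.2)
ctrl.move_ptp(*at(a,240)); ctrl.hold(.3); S('above')
p,R=at(a,203)
print(ctrl.move_l([p[0],p[1],228],vel=60)); S('near')
print(ctrl.move_l(p,vel=25,threshold=5)); S('down')
E
```

```text
above 8.13 [547.2 -12.1 240. ] F [ 0.6 -0.2 -1.8] M [ 0.002 -0.025  0.042] w 28.6 q6 -1.299
False
near 8.48 [546.2 -11.1 226.9] F [-0.3  0.4 -1.3] M [ 0.04   0.034 -0.017] w 28.5 q6 -1.299
False
down 9.63 [546.8 -11.1 203.1] F [ 0.1  0.1 -2.3] M [ 0.035  0.122 -0.045] w 28.5 q6 -1.299
```

It went in without touching. I'll seat it on the floor, then turn clockwise to about 2.2 rad.

Run:
```python
from h import *
a=np.radians(64.2); p,R=at(a,198)
print(ctrl.move_l(p,vel=15,threshold=4)); s=S('floor'); z=s['eef_pos'][2]+0.5
# turn down to ~2.2: 1.3 rad (incl. ~0.07 play), sinking 1.91 mm/rad
D=1.3;n=6
for k in range(1,n+1):
    q,R=at(a-D*k/n, z-1.91*D*k/n); ctrl.move_l(q,R,vel=15); S(k)
```

```text
True
floor 9.87 [546.9 -11.1 202.2] F [-0.6  0.7  4.9] M [-0.015  0.151 -0.027] w 28.6 q6 -1.299
1 10.23 [546.6 -11.2 202.2] F [-2.   0.4  1.4] M [ 0.128  0.436 -0.004] w 28.5 q6 -1.085
2 10.6 [546.8 -11.3 201.7] F [-2.8  1.1  2.1] M [ 0.155  0.663 -0.016] w 28.4 q6 -0.87
3 10.97 [547.  -11.4 201.3] F [-2.8  1.2  2.9] M [ 0.223  0.837 -0.054] w 28.2 q6 -0.654
4 11.33 [547.1 -11.5 200.9] F [-4.9  1.5  2.4] M [0.333 0.979 0.029] w 28.5 q6 -0.438
5 11.7 [547.2 -11.7 200.5] F [-4.6  2.6  3.2] M [ 0.467  1.097 -0.038] w 28.3 q6 -0.222
6 12.07 [547.2 -11.8 200.1] F [-4.6  1.5  3.7] M [0.536 1.098 0.009] w 28.3 q6 -0.005
```

Run:
```python
from h import *
a=np.radians(64.2)-1.3
ctrl.gripper_to(70); ctrl.hold(.4); s=S('open')
# back straight up and away to look
p=s['eef_pos'].copy(); ctrl.move_l([p[0],p[1],285],vel=200)
R=down(np.pi/2); 
ctrl.move_ptp([546.6+60,-12,285],R); st=S('look'); i,d=optics.grab_frame('wrist'); save(i,'w3'); np.save('w3.npy',d)
P=cloud('wrist',d,st); Q=P.reshape(-1,3); r=np.hypot(*(Q[:,:2]-C).T)
for z in(165,185,200,215): 
    m=(abs(Q[:,2]-z)<6)&(r<40); print(z,m.sum(),np.round(Q[m].mean(0),1))
m=(r<14)&(Q[:,2]>110)&(Q[:,2]<140); print('head',np.percentile(Q[m][:,2],[50,75,90]) if m.any() else 0)
m=(r<40)&(abs(Q[:,2]-99)<5); print('arm',np.median(Q[m][:,2]),'top',Q[r<40][:,2].max())
```

```text
open 12.94 [547.6 -12.2 200.2] F [ 0.3 -0.4 -0.2] M [-0.009 -0.007 -0.036] w 70.2 q6 -0.001
look 15.04 [606.1 -11.9 284. ] F [-0.5 -0.3  1.2] M [ 0.024 -0.037  0.025] w 69.6 q6 -1.733
165 0 [nan nan nan]
185 0 [nan nan nan]
200 0 [nan nan nan]
215 2655 [546.3 -12.4 218.8]
head 0
arm 99.04782229034186 top 402.9146692151731<stdin>:10: RuntimeWarning: Mean of empty slice.
  ret = um.true_divide(
```

View pics/w3.png

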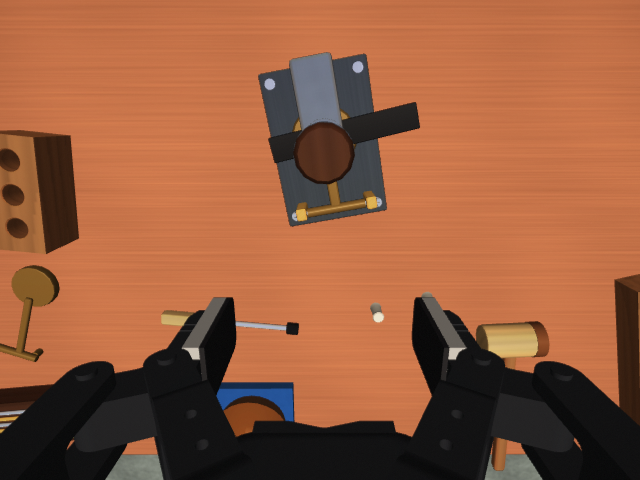

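The driver stands nearly upright: its handle top, at (324,152) in the image, maps to (546.3,-12.4), right on the screw axis. The bar is still on the cup and the bystanders are untouched. I'll check the height from the existing depth frame, then regrip and turn on to about 3.75.

Run:
```python
from h import *
d=np.load('w3.npy'); P=cloud('wrist',d,sensors.read_state()).reshape(-1,3); C2=np.array([546.4,-12.3])
print('top z',np.percentile(P[(np.hypot(*(P[:,:2]-C2).T)<9)&(P[:,2]>205)&(P[:,2]<235)][:,2],[10,50,90]))
a=np.radians(64.2)-1.3
ctrl.move_ptp([*C2,285],down(a)); ctrl.move_l([*C2,199.5],vel=150); S('pre')
ctrl.gripper_to(20,force=70); ctrl.hold(.2); s=S('grip'); z=199.8
D=1.6;n=8
for k in range(1,n+1):
    ctrl.move_l([*C2,z-1.91*D*k/n],down(a-D*k/n),vel=15); S(k)
```

```text
top z [219.92631343 220.81645507 221.74268224]
pre 17.33 [547.1 -12.4 200.3] F [0.1 0.5 0.2] M [0.001 0.01  0.021] w 70.0 q6 -0.001
grip 17.98 [546.8 -12.4 200.8] F [-1.6  0.4  6. ] M [0.1   0.4   0.028] w 29.0 q6 -0.001
1 18.33 [546.7 -12.4 200.4] F [-2.1  0.2  4.9] M [-0.007  0.398  0.002] w 29.0 q6 0.197
2 18.68 [546.6 -12.4 200. ] F [-1.5 -0.   6.2] M [-0.005  0.488 -0.069] w 28.3 q6 0.397
3 19.03 [546.5 -12.4 199.7] F [-2.3 -0.   5.6] M [-0.014  0.598  0.043] w 28.7 q6 0.597
4 19.38 [546.4 -12.4 199.3] F [-2.8  0.7  5.4] M [ 0.026  0.599 -0.011] w 29.0 q6 0.797
5 19.73 [546.4 -12.4 198.9] F [-2.7 -0.3  5.8] M [0.047 0.569 0.066] w 28.3 q6 0.997
6 20.08 [546.3 -12.3 198.5] F [-2.6  0.6  6. ] M [0.009 0.672 0.039] w 28.8 q6 1.197
7 20.43 [546.2 -12.3 198.1] F [-2.5  0.5  6.1] M [0.058 0.703 0.011] w 28.5 q6 1.397
8 20.78 [546.1 -12.2 197.8] F [-2.7 -0.2  7.2] M [ 0.085  0.758 -0.028] w 28.4 q6 1.597
```

Run:
```python
from h import *
C2=np.array([546.4,-12.3])
ctrl.gripper_to(70); ctrl.hold(.3); s=S('open'); p=s['eef_pos'].copy()
ctrl.move_l([p[0],p[1],285],vel=200)
R=down(np.pi/2); ctrl.move_ptp([606,10,285],R); st=S('look'); i,d=optics.grab_frame('wrist'); np.save('w4.npy',d)
P=cloud('wrist',d,st); Q=P.reshape(-1,3); r=np.hypot(*(Q[:,:2]-C2).T)
T=Q[(Q[:,2]>205)&(Q[:,2]<235)&(r<25)]; print('top',T[:,:2].mean(0),np.percentile(Q[(r<9)&(Q[:,2]>205)&(Q[:,2]<235)][:,2],[10,50,90]))
y=np.array([-np.sin(np.radians(10.2)),np.cos(np.radians(10.2))])
dark=i.reshape(-1,3).max(1)<70
s=(Q[:,:2]-C2)@y; m=dark&(Q[:,2]>55)&(Q[:,2]<66)&(s>20)&(r<110)
B=Q[m]; print('bar +y part',len(B),np.median(B[:,2]),cv2.minAreaRect(B[:,:2].astype(np.float32)),s[m].max())
x=np.array([y[1],-y[0]])
for lo in range(20,85,10):
    k=m&(s>=lo)&(s<lo+10)
    if k.any(): e=(Q[k][:,:2]-C2)@x; print(lo,np.percentile(e,[2,50,98]).round(1))
save(i,'w4')
```

```text
open 21.56 [546.4 -12.3 196.7] F [-0.7 -1.1  0.8] M [-0.007  0.023 -0.01 ] w 69.8 q6 1.599
look 24.93 [605.9  10.  284.8] F [ 0.5 -0.4 -0.1] M [-0.018  0.01   0.064] w 70.0 q6 -1.697
top [545.42335094 -12.10903528] [216.64403499 217.57815638 218.53926127]
bar +y part 1889 60.496910782119585 ((533.3726196289062, 37.09318923950195), (21.923725128173828, 63.018409729003906), 13.479253768920898) 82.65859202579139
20 [-13.1  -2.8   7.7]
30 [-13.7  -3.5   7.3]
40 [-14.3  -4.    6.7]
50 [-14.3  -4.2   6. ]
60 [-14.8  -4.9   5.6]
70 [-15.5  -5.3   4.9]
80 [-15.8  -4.4   4.7]
```

View pics/w4.png

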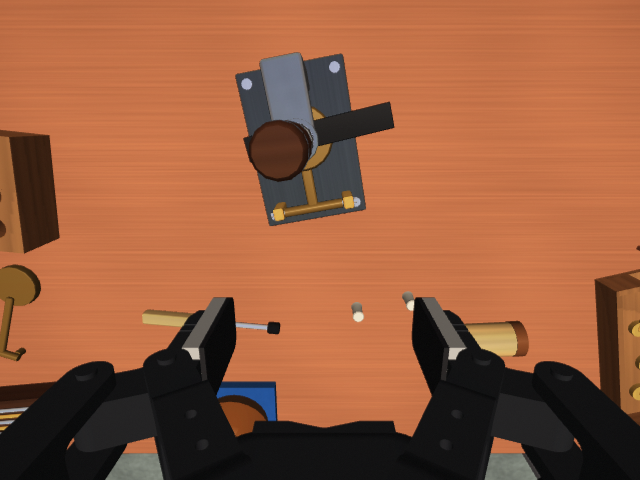

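Handle top z dropped 3.2 mm since the mid-release, to 217.6, which matches a screw angle of about 3.75. The bar's long end points right towards (392,115), at a yaw of 13.5°. Next I'll grip that end and draw the bar out, watching the drag.

Run:
```python
from h import *
C2=np.array([546.4,-12.3]); f=np.radians(10.2); y=np.array([-np.sin(f),np.cos(f)]); x=np.array([y[1],-y[0]])
b=np.radians(13.5); yb=np.array([-np.sin(b),np.cos(b)]); R=down(b)
g=C2+71*y-5.2*x; print(g)
ctrl.gripper_to(60)
ctrl.move_ptp([*(g+40*yb),200],R); ctrl.move_l([*(g+15*yb),110],vel=200)
print(ctrl.move_l([*g,73],vel=60,threshold=6)); S('at')
ctrl.gripper_to(12,force=60); ctrl.hold(.3); s=S('gripped'); p=s['eef_pos'].copy(); p[2]=73
for k in (3,6,9,12): ctrl.move_l([*(g+k*yb),73],vel=15); s=S(k); print('drag along bar',round(float(s['force'][:2]@yb),2))
```

```text
[528.70916628  56.65704752]
False
at 28.0 [528.8  56.6  73. ] F [ 0.1  0.7 -0.5] M [ 0.002 -0.042  0.008] w 59.9 q6 -0.292
gripped 28.73 [528.9  56.7  73.2] F [-0.5  0.8  2.9] M [ 0.032  0.089 -0.012] w 20.3 q6 -0.292
3 29.08 [528.6  59.   73.2] F [ 0.4 -4.   3.3] M [-0.679 -0.166 -0.027] w 20.1 q6 -0.286
drag along bar -3.94
6 29.43 [527.6  62.6  73.2] F [ 1.3 -2.6  2.7] M [-0.619 -0.227  0.034] w 20.3 q6 -0.281
drag along bar -2.82
9 29.78 [526.6  65.7  73. ] F [ 1.5 -3.1  3.6] M [-0.559 -0.265  0.019] w 20.3 q6 -0.275
drag along bar -3.39
12 30.13 [525.8  68.5  73. ] F [ 1.3 -1.8  3.1] M [-0.618 -0.246  0.021] w 20.2 q6 -0.27
drag along bar -2.08
```

The drag of 2–4 N shows the foot is bearing on the bar without jamming it. I'll carry on pulling and lay the bar down.

Run:
```python
from h import *
C2=np.array([546.4,-12.3]); f=np.radians(10.2); y=np.array([-np.sin(f),np.cos(f)]); x=np.array([y[1],-y[0]])
b=np.radians(13.5); yb=np.array([-np.sin(b),np.cos(b)]); g=C2+71*y-5.2*x
ctrl.move_l([*(g+90*yb),73],vel=50); S('out')
e=g+145*yb; ctrl.move_l([*e,73],vel=120)
ctrl.move_l([*e,32],vel=60); ctrl.hold(.2); S('low')
print(ctrl.move_l([*e,20],vel=12,threshold=3)); S('down')
i,d=optics.grab_frame('wrist'); save(i,'w5')
```

```text
out 31.84 [507.8 143.9  73. ] F [-0.2  0.1 -1.5] M [ 0.025 -0.023 -0.022] w 20.2 q6 -0.123
low 33.48 [495.3 197.8  32.5] F [ 0.5  0.1 -1.2] M [0.054 0.014 0.039] w 20.5 q6 -0.018
True
down 33.98 [495.  197.7  28.3] F [-0.8 -0.4  4. ] M [-0.003  0.053 -0.03 ] w 20.3 q6 -0.018
```

View pics/w5.png

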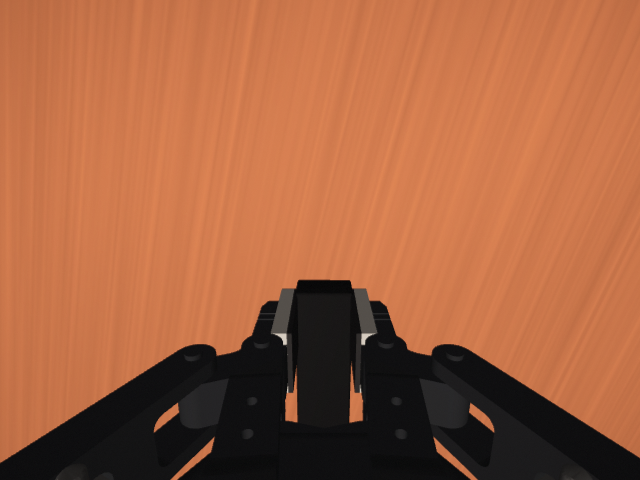

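The bar is held square between the pads and touched down at 28.3, 45 mm below where it was gripped, as expected. I'll release it, back off and check everything.

Run:
```python
from h import *
ctrl.gripper_to(30); ctrl.gripper_to(60); s=S('open'); p=s['eef_pos'].copy()
ctrl.move_l([p[0],p[1],260],vel=150)
R=down(np.pi/2); ctrl.move_ptp([600,90,330],R); ctrl.hold(.2); st=S('look'); i,d=optics.grab_frame('wrist'); save(i,'w6')
P=cloud('wrist',d,st); Q=P.reshape(-1,3); C2=np.array([546.4,-12.3]); r=np.hypot(*(Q[:,:2]-C2).T)
T=Q[(Q[:,2]>205)&(Q[:,2]<235)&(r<30)]; print('driver top',T.mean(0))
m=(i.reshape(-1,3).max(1)<70)&(Q[:,2]>8)&(Q[:,2]<20)&(Q[:,1]>60)&(Q[:,1]<260)&(Q[:,0]<560)
print('bar',m.sum(),np.percentile(Q[m][:,2],[5,50,95]),cv2.minAreaRect(Q[m][:,:2].astype(np.float32)))
far=np.polyfit(Q[m][:,1],Q[m][:,2],1); print('slope',far[0])
```

```text
open 34.69 [494.  197.5  27.5] F [0.7 0.3 0.4] M [-0.021  0.03  -0.03 ] w 60.1 q6 -0.018
look 37.98 [599.7  90.4 329.8] F [ 0.7  0.7 -0.6] M [ 0.005  0.056 -0.032] w 60.2 q6 -1.564
driver top [545.43952313  -9.96249055 215.52484769]
bar 2498 [13.72691868 15.16847764 16.51318177] ((507.5427551269531, 145.60328674316406), (21.042909622192383, 129.30105590820312), 13.343234062194824)
slope 0.0005388966668990388
```

View pics/w6.png

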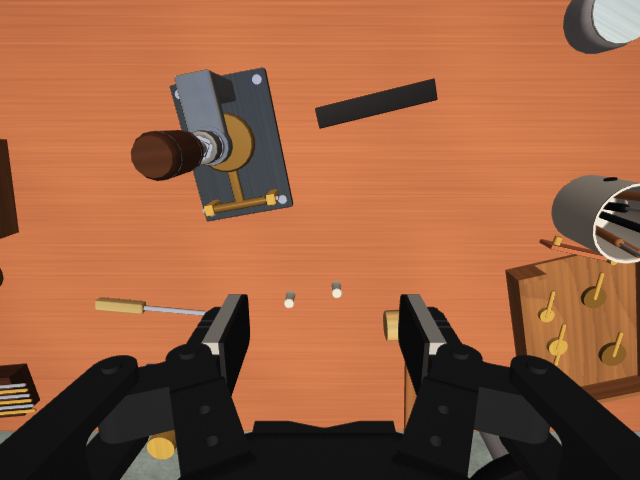

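The bar lies flat on the bench, from (316,118) to (437,90), centred about 160 mm from the screw axis. The driver still stands in the screw at (165,155), and the rollers, pusher and mallet are undisturbed. I'm handing in.

Run:
```python
from h import *
ctrl.finish_job(); S('done')
```

```text
the job is handed in; nothing more can be done
the job is handed in; nothing more can be done
```

I finished the job and handed it in at about 38 s of the 64 s allowed; no verdict is reported. I took the driver from the rack and stood it in the recess. I turned the screw from about 0.96 to about 2.2 rad and let go with the driver standing. After a fresh grip I turned it on to about 3.75–3.8 rad, then released the driver and drew the bar out.

**Last checks**
- **Screw:** the handle top was at z 217.6 mm before I pulled the bar, against 217.4 expected at 3.73 rad. That puts the foot about 13.3 mm above the cup. The bar dragged with 2–4 N, so it was pressed but not jammed.
- **Driver:** it stands in the recess, let go. Its handle top was within about 2.5 mm of the screw axis, so it is well within the lean limit.
- **Bar:** it lies flat on the bench, its top at about 15 mm and its slope near zero. Its centre is about 160 mm from the screw axis and it is clear of the jig.
- **Bystanders:** the rollers, pusher, mallet and mug looked undisturbed. The tin and the spare key were not fully in the last picture, but the arm never went near them.

**Not confirmed:** I couldn't measure the screw angle or the foot's height directly; both are worked out from the gripper's rotation and depth readings good to about 1 mm. In the last frame the mean handle-top height read 215.5 mm, but that average includes the handle's side, so I did not use it.

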